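# Hold a tilt sensor at its calibration angle

### The arm

A 7-joint arm with a two-finger parallel gripper is mounted at the origin on the work surface. World frame = base frame: x ahead of the robot, y to its left, z up, the work surface at z = 0. Lengths are in m, angles in degrees, forces in N, time in s.
With the tool pointing down it reaches from about 0.35 to 0.9 m from the base axis. Payload 7.2 kg.
Tool frame: the origin (TCP) lies at the very end of the fingers, on their centre line; the grasp point (between the pads) lies 19 mm behind it; x points along the fingers, z is the direction in which the jaws open and shut, and the axes are right-handed (so a half turn about x gives the same grasp; the last joint's range is limited). The gripper opens to 85 mm and grips with 20 to 120 N. Pads are 22 mm wide; open, the fingers measure 114 mm over their backs; the gripper's body (76 mm by 85 mm) begins 54 mm behind the grasp point. The pads swing forward as they close: fully open they stand 13 mm farther back than shut.
Start: joints at [60.035, 23.554, -0.728, 91.456, 0.321, 64.991, -4.71], TCP at [0.275, -0.561, 0.231] pointing down, gripper open.
Joint ranges: [-169.25, 169.25], [-16.82, 113.86], [-84.01, 82.57], [7.8, 145.47], [-59.2, 239.2], [7.22, 106.19], [-163.78, 163.78]. Speed limits (degrees/s): [136.94, 136.94, 172.46, 172.46, 180, 180, 180].

### API

Orientations are given as a 3x3 rotation matrix whose columns are the frame's x, y, z axes.
In Python, from rig import env gives the robot as it stands.
- The arm moves only by the shell command python3 -m handwheel 'ROWS'. ROWS is JSON, a list of rows, each a list of 5 numbers: the opening, from -1 (shut) to 1 (fully open), then the shift along the tool's x, y, z in cm, then the turn about the tool's x in rad. In form: [[grip, dx, dy, dz, twist], ...]. A call has 1 to 20 rows; each row shifts and turns the commanded pose from where the row before left it, along the tool's axes as they then stand; what a row does not reach is not made up. A row lasts 1/8 s, in which the tool goes at most 62.5 mm and 10.7 degrees, less where a joint would pass 70% of its speed; a pose out of reach is approached as far as the arm can. A call is refused whole if a number of a shift passes 6.25 or a number of a turn 0.188, either way. A call with a gripper value outside its range is refused whole. The fingers move at their own pace and stop on an object; the grip force is fixed at half the most. Time passes only in rows, so rows that do not move let the fingers close. It gives the time, the measured TCP pose, the force and the opening at its end, in the units of the state.
- env.read_state(): the state, without advancing time (a new reading comes with each control period).
- env.camera(name): name is "scene" or "top" or "wrist"; returns (picture, depth): 384x512x3 uint8, red, green, blue; 384x512 float32, m along the optical axis (not along the pixel's ray), 0 where there is no reading.
- env.camera_model(name): a dict with "K" (3x3 intrinsics, pixels), "pose" (4x4, takes a point from camera to world coordinates); the wrist camera has in their place "T_tool_cam" (4x4, takes a point from camera to tool coordinates, whose origin is the TCP and whose axes are the tool frame's). Camera axes: x right, y down, z forward; pixel columns grow to the right and rows downward; lengths in m; the calibration is good to about 2 mm. A picture is of the moment at which its call begins: read the wrist's pose just before it. camera_model takes no time and is no camera call.
- env.hand_in(): hands the job in, once; it reports no verdict.
Trained networks look in the newest picture that a camera, given by its name, has taken for a name from the list of things; names that differ only in an ending like _2 or _b are one class to them, and where a whole thing is asked for, a point or a joint stands for the part that bears it (a point fixed in the world has none). Each returns a list of dicts, best first, with "conf" (0 to 1); they miss things now and then, are a little off and sometimes report something else, mostly with a low value. They report only what shows in the picture. A call takes as long as a camera call.
- env.look_for(camera, thing): "centre" ([column, row] as shares, 0 to 1, of the picture: columns of its width, rows of its height, amid what is visible of it).
- env.landmark_of(camera, thing): "centre" ([column, row] as shares, 0 to 1, of the picture: columns of its width, rows of its height: a listed point, or the origin of a listed thing).
The state is a dict: "time_s": time; "joint_positions": joint angles; "joint_velocities": joint speeds; "joint_torque": joint torques, N m; "ee_pos": TCP position; "orientation": TCP orientation; "contact_force": force on the tool from outside, world axes, zero at the start; "torque": the same for the moment, N m; "gripper_width": finger opening in m.
Only numpy, scipy, OpenCV 4.12 (cv2) and the standard library are available. Lean on these libraries where they do the work, as an engineer would, in place of code of your own. Each camera call takes 0.05 s, during which the arm holds its last target. There are 200 camera calls.

### The job

Crank the machine vise shut until its jaw firmly clamps the finned aluminium offcut standing between the jaws. Then take the yellow angle gauge, which carries the tilt sensor to be calibrated, by its black grip, rest the middle of its foot squarely across the offcut's tall fin, and rock it there until the swinging pointer settles inside the red band; finish while still holding it like that, motionless and with the fin still under its foot, so the sensor can log the angle. Don't let the gauge fall over, and leave the screwdriver, the white enclosure and the circuit board alone.

Things in the scene. Friction and masses are not known exactly. Their poses are not given: they have to be found in the camera images.
- vise: Blue machine vise bolted down on a round swivel base, 90 mm wide (x), bed top 86 mm above the bench, jaws 27 mm higher. Origin on the bench under the middle of the swivel base; y runs along the screw, from the crank end (-y) to the fixed jaw (+y), whose steel face lies at y = +24 mm. The body ends at y = -100 mm. The offcut stands on the bed between the jaws.
- vise_jaw: Sliding jaw of the vise, 88 mm wide, 27 mm high. Origin at the bottom middle of its clamping face, on the bed. It moves along the vise's +y as the crank is tightened; the clear opening is 24 mm minus its y in the vise frame (44.6 to 48 mm at the start), and the offcut is 40 mm thick. It meets the offcut at y = -16 mm; firmly clamped it reads about -15 mm.
- vise_crank (a joint): Turn of the crank in rad, 0 to 9.4; starts between 0 and 3.5. It grows as the crank tightens, clockwise as seen from the crank end (that is: from top towards the vise's +x, positive about the vise's y axis). 6 mm of jaw travel per full turn; the jaw meets the offcut at about 8.4 and a firm stop comes at 9.4 (clamp to 9 or more). Stays where it is left; the free crank needs about 3 N at the grip.
- crank_axis (a point): Point on the screw axis at the inner face of the crank arm: 68 mm above the bench, 112 mm from the vise origin towards -y. It does not move.
- crank_grip (a point): Where to pinch the crank: on the centre line of its black handle sleeve (free-spinning cylinder, 18 mm diameter, 74 mm long, parallel to the screw, 38 mm off the screw axis, 15 to 89 mm outside crank_axis). This point is 64.5 mm outside crank_axis, clear of the crank arm. At joint value t the sleeve stands t - 1.75 rad from straight up, towards the vise's +x; lowest 30 mm above the bench.
- rest: Offcut of finned aluminium extrusion, loose on the vise bed: 60 mm (x) by 40 mm (y, the clamped thickness) by 60 mm high, 0.3 kg. Origin at the centre of its underside. Body 40 mm high; on top a tall round-topped fin (10 mm thick, edge radius 5 mm, along x) in the middle at 60 mm, and a lower fin at y = +14.5 mm, 52.5 mm high.
- fin_top (a point): Middle of the tall fin's round top edge, 60 mm above the offcut's underside; the edge runs along this point's x axis.
- gauge: Yellow pendulum angle gauge, about 0.5 kg, 158 mm high, standing on its flat steel foot 104 mm long (y) by 34 mm deep (x) by 14 mm high. Origin at the centre of the foot's underside; x points out of the dial, z up. The case is 26 mm thick (x = -13 to +13 mm), 112 mm wide; a white sensor box is screwed to its back, out to x = -35 mm and up to 71 mm height. The pointer's pivot is at 102 mm height.
- gauge_grip (a point): Where to pinch the gauge: middle of the black grip block on top, 26 mm thick along the gauge's x, 44 mm wide along y, reaching from 122 to 158 mm height. This point lies 140 mm above the foot's underside and 18 mm under the top.
- pointer (a joint): Angle of the black pendulum pointer on the dial, rad; it hangs plumb and swings for a second or so after a movement. 0 when the gauge is upright; it reads +a when the gauge is rolled by +a about its own x axis (right hand rule: its +y end rises, its -y end goes down).
- band (a joint): Angle at which the red band is set on the dial, rad, same zero and sense as pointer: between 0.19 and 0.37, so the gauge must be rolled by that much. The band is 8 degrees wide and stays as set.
- pointer_tip (a point): Lower tip of the pointer, 66 mm from the pivot; its z axis lies along the pointer.
- band_mid (a point): Middle of the red band (which reaches from 47 to 67 mm from the pivot), 57 mm from the pivot; its z axis lies along the radius through the middle of the band.
- screwdriver: Screwdriver lying on the bench, 170 mm long. Leave alone.
- enclosure: White plastic sensor enclosure, 70 x 100 x 30 mm, with a black gland on one end. Leave alone.
- board: Green circuit board, 70 x 90 mm, 12 mm high with its parts. Leave alone.

How it is judged (in metres and radians):
On the way, in this order (a step that is already met when the one before it is completed fails the run):
1. the jaw clamps the offcut (contact force between vise_jaw and rest above 20 N), for 0.3 s.
2. the gauge's foot stands on the offcut's tall fin, held by the gripper (contact force between gauge and rest above 0.5 N and distance between gauge and fin_top below 0.03 m and contact force between the fingers and gauge above 2 N), for 0.1 s.
At the end, for the whole second after the job is handed in: Held still by the gripper, foot pressing (>0.3 N) on the clamped offcut's tall fin, foot's middle within 25 mm of the fin edge's middle, square within 14 deg, not touching the vise; pointer at rest within 4 deg of the band's middle; jaw clamps with >20 N (angle between the z axis of pointer_tip and the z axis of band_mid, either way round below 0.07 rad and velocity of joint pointer between -0.3 and 0.3 rad/s and angular speed of gauge below 0.1 rad/s and linear speed of gauge below 0.02 m/s and contact force between gauge and rest above 0.3 N and contact force between gauge and vise below 0.3 N and contact force between the fingers and gauge above 2 N and distance between gauge and fin_top below 0.025 m and angle between the x axis of gauge and the x axis of rest, either way round below 0.25 rad and contact force between vise_jaw and rest above 20 N); the arm keeps its last pose, push and grip.
It fails at once if the gauge falls over (angle between gauge's own z axis and vertical above 1 rad).
It fails at once if a bystander is moved (distance of any of screwdriver, enclosure, board from where it was at the start of the episode above 0.02 m).
It also fails if it takes over 54 s, if anything falls off the work surface, if the arm or the gripper's body presses on something with over 40 N, if the wrist force passes 120 N, or if a joint passes its speed limit or range.

## Working session

There is one attempt and no reset: what is moved stays moved. The work goes in short steps, Python scripts to look and compute and a shell command to move; the robot and the scene stay as the last step left them, time stands still between calls to the robot, and variables do not carry over. Pictures are saved under pics/ and viewed, about 8 in all and at most 12, crops included, and the job is handed in when it is done.

```bash
mkdir -p pics && ls && cat > h.py <<'E'
import numpy as np, cv2
from rig import env
def cam(n):
    s=env.read_state(); im,d=env.camera(n); m=env.camera_model(n); K=np.array(m["K"])
    if n=="wrist":
        T=np.eye(4);T[:3,:3]=s["orientation"];T[:3,3]=s["ee_pos"];P=T@np.array(m["T_tool_cam"])
    else: P=np.array(m["pose"])
    return im,d,K,P
def px(c): return np.array([c[0]*512,c[1]*384])
def back(u,v,z,K,P):
    p=np.array([(u-K[0,2])/K[0,0]*z,(v-K[1,2])/K[1,1]*z,z,1]); return (P@p)[:3]
def ray(u,v,K,P):
    r=P[:3,:3]@np.array([(u-K[0,2])/K[0,0],(v-K[1,2])/K[1,1],1]); return P[:3,3],r
def atz(u,v,z,K,P):
    o,r=ray(u,v,K,P); return o+r*(z-o[2])/r[2]
def save(im,f): cv2.imwrite(f,im[:,:,::-1])
E
python3 - <<'E'
from h import *
np.set_printoptions(precision=3,suppress=True)
s=env.read_state(); print(s)
for n in ("scene","top"):
    im,d,K,P=cam(n); save(cv2.resize(im,(800,600)),f"pics/{n}1.png"); print(n,K[0,0],P.tolist())
    for t in ["vise","vise_jaw","crank_axis","crank_grip","rest","fin_top","gauge","gauge_grip","pointer_tip","band_mid","screwdriver","enclosure","board"]:
        for r in env.landmark_of(n,t)[:1]:
            u,v=px(r["centre"]); z=d[int(min(max(v,0),383)),int(min(max(u,0),511))]
            print(t,round(r["conf"],2),np.round([u,v],1),"surf",back(u,v,z,K,P))
E
```

```text
pics
{'time_s': 0.0, 'joint_positions': array([60.034, 23.601, -0.729, 91.504,  0.321, 64.989, -4.708]), 'joint_velocities': array([ 0.045,  0.002, -0.058, -0.018, -0.007, -0.026, -0.021]), 'joint_torque': array([ -0.001, -60.061,   0.682, -29.941,   0.014,   0.011,   0.   ]), 'ee_pos': array([ 0.274, -0.561,  0.23 ]), 'orientation': array([[-0.001,  0.898,  0.439],
       [ 0.001,  0.439, -0.898],
       [-1.   , -0.   , -0.002]]), 'contact_force': array([-0.722,  0.403, -0.784]), 'torque': array([-0.036,  0.038, -0.037]), 'gripper_width': 0.08523711051847419}
scene 450.6985388818135 [[-0.6696074147585588, 0.4023578908965487, -0.6242868232900968, 1.2885372999182494], [0.7423603308378416, 0.3885607463927111, -0.5458220273688758, 0.5559783488294517], [0.02295755428371538, -0.8289322493400895, -0.5588776938698573, 0.7526788521827759], [0.0, 0.0, 0.0, 1.0]]
vise 0.64 [294.2 238.7] surf [0.583 0.064 0.052]
vise_jaw 0.87 [288.3 210.6] surf [0.572 0.031 0.114]
crank_grip 0.67 [251.1 181.1] surf [ 0.518 -0.14   0.099]
rest 0.74 [296.2 215.5] surf [0.57  0.055 0.11 ]
fin_top 0.77 [297.7 194.
[... 659 characters left out ...]
36404136016, 0.9530728040175629], [0.0, 0.0, 0.0, 1.0]]
vise 0.81 [229.7 227.6] surf [0.529 0.023 0.127]
vise_jaw 0.69 [237.5 223.1] surf [0.542 0.006 0.088]
crank_axis 0.71 [276.  230.1] surf [ 0.525 -0.087  0.092]
crank_grip 0.55 [301.9 236.7] surf [ 0.494 -0.028  0.953]
rest 0.97 [228.  226.1] surf [0.532 0.026 0.144]
fin_top 0.76 [225.1 222.7] surf [0.54  0.033 0.144]
gauge 0.73 [120.7 255.7] surf [0.463 0.282 0.104]
gauge_grip 0.82 [ 94.9 256.7] surf [0.462 0.32  0.158]
pointer_tip 0.57 [173.5 152. ] surf [0.735 0.182 0.033]
screwdriver 0.96 [396.6 227.6] surf [ 0.536 -0.417  0.   ]
enclosure 0.93 [170.8 152.9] surf [0.732 0.189 0.033]
board 0.6 [296.9 147.3] surf [ 0.757 -0.153  0.002]
```

View pics/scene1.png

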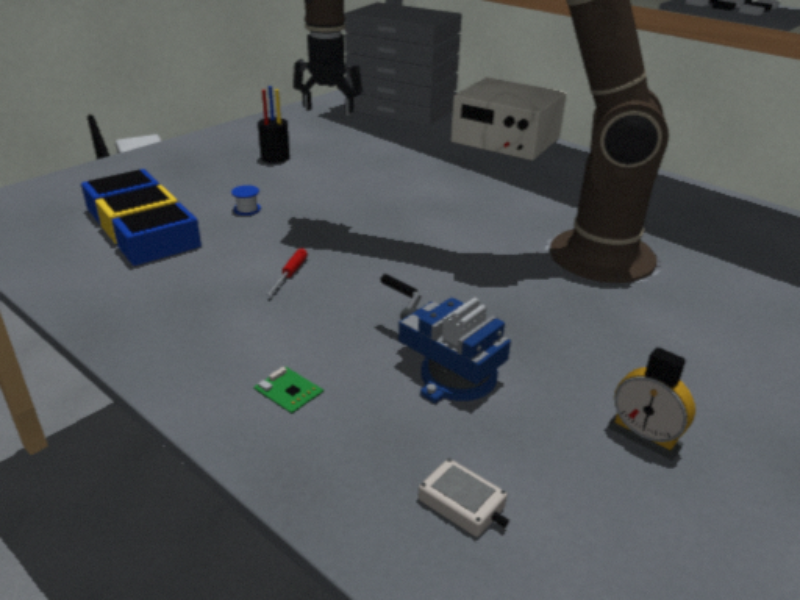

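View pics/top1.png

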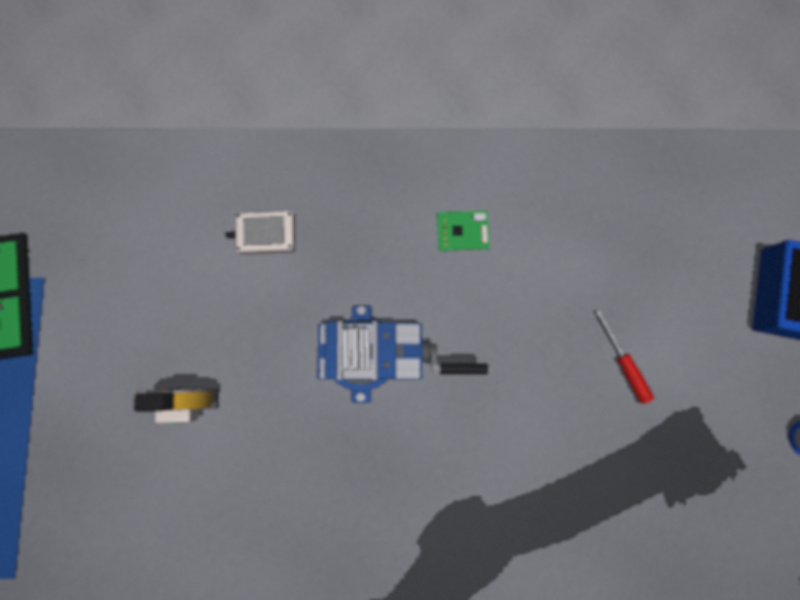

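The scene picture shows the vise at about (455,345), with its crank handle pointing to robot-right at (400,285). The gauge is at (652,405), its dial facing the camera and the red band lower-left of the pointer. The top picture shows the vise aligned nearly with world y, and the gauge at (180,400). Next I compute the geometry from the known heights.

```bash
python3 - <<'E'
from h import *
np.set_printoptions(precision=4,suppress=True)
Z=dict(vise=0,vise_jaw=.086,crank_axis=.068,rest=.086,fin_top=.146,gauge=0,gauge_grip=.14)
data={}
for n in ("scene","top"):
    im,d,K,P=cam(n)
    for t,z in Z.items():
        for r in env.landmark_of(n,t)[:1]: print(n,t,round(r["conf"],2),atz(*px(r["centre"]),z,K,P))
    rr=env.landmark_of(n,"crank_grip")
    if rr: data[n]=ray(*px(rr[0]["centre"]),K,P)
    if n=="top":
        vv,uu=np.nonzero(d>0); z=d[vv,uu]
        X=(P@np.vstack([(uu-K[0,2])/K[0,0]*z,(vv-K[1,2])/K[1,1]*z,z,np.ones(len(z))]))[:3].T
        col=im[vv,uu].astype(int)
        def box(m,l):
            q=X[m]; r=cv2.minAreaRect((q[:,:2]*1000).astype(np.float32)); print(l,m.sum(),r,"z",np.percentile(q[:,2],[5,50,95]))
        reg=(abs(X[:,0]-.53)<.1)&(X[:,1]>-.11)&(X[:,1]<.1)
        box(reg&(X[:,2]>.075)&(X[:,2]<.12),"vise bed/jaws")
        box(reg&(X[:,2]>.13)&(X[:,2]<.16),"fins")
        dark=col.max(1)<60
        box((abs(X[:,0]-.5)<.08)&(X[:,1]>-.22)&(X[:,1]<-.11)&(X[:,2]>.02)&dark,"sleeve")
        g=(abs(X[:,0]-.46)<.1)&(abs(X[:,1]-.3)<.1)
        box(g&(X[:,2]>.14),"grip"); box(g&(X[:,2]>.08)&(X[:,2]<.135),"case")
if len(data)==2:
    (a,r),(b,s)=data["scene"],data["top"]
    t=np.linalg.lstsq(np.c_[r,-s],b-a,rcond=None)[0]; p,q=a+r*t[0],b+s*t[1]; print("grip",p,q)
E
```

```text
scene vise 0.89 [0.5229 0.0203 0.    ]
scene vise_jaw 0.81 [0.5369 0.0045 0.086 ]
scene crank_axis 0.47 [ 0.544  -0.0781  0.068 ]
scene rest 0.56 [0.5371 0.0252 0.086 ]
scene fin_top 0.61 [0.5419 0.0308 0.146 ]
scene gauge 0.55 [0.4554 0.3236 0.    ]
scene gauge_grip 0.72 [0.4542 0.3206 0.14  ]
top vise 0.95 [0.5421 0.03   0.    ]
top vise_jaw 0.69 [0.5387 0.0162 0.086 ]
top crank_axis 0.7 [ 0.5324 -0.0859  0.068 ]
top rest 0.6 [0.5417 0.0354 0.086 ]
top fin_top 0.57 [0.5401 0.0258 0.146 ]
top gauge 0.71 [0.4654 0.3224 0.    ]
top gauge_grip 0.92 [0.4575 0.3202 0.14  ]
vise bed/jaws 2158 ((539.1083984375, -8.187538146972656), (85.98062133789062, 200.90286254882812), 0.22913424670696259) z [0.0826 0.0885 0.114 ]
fins 232 ((540.7106323242188, 33.79841613769531), (58.28999328613281, 32.5760612487793), 0.7016567587852478) z [0.133  0.1391 0.1461]
sleeve 169 ((513.3870239257812, -140.41024780273438), (14.527681350708008, 60.21913528442383), 0.20184901356697083) z [0.0956 0.1008 0.1037]
grip 254 ((461.75628662109375, 321.89727783203125), (25.52475357055664, 45.306068420410156), 3.5462300777435303) z [0.1463 0.1563 0.1589]
case 325 ((465.1739807128906, 316.4342041015625), (102.3252182006836, 30.779733657836914), 86.96343231201172) z [0.0848 0.1088 0.1287]
grip [ 0.51   -0.1542  0.0938] [ 0.5121 -0.1569  0.0943]
```

```bash
python3 -m handwheel '[[1,0,0,0,-0.186],[1,0,0,0,-0.186],[1,0,0,0,-0.186],[1,0,0,0,-0.186],[1,0,0,0,-0.186],[1,0,0,0,-0.186],[1,0,3.4,2,0],[1,0,3.4,2,0],[1,0,3.4,2,0],[1,0,3.4,2,0],[1,0,3.4,2,0],[1,0,3.4,2,0],[1,0,3.4,2,0],[1,0,3.4,2,0],[1,0,3.4,2,0],[1,0,3.4,2,0],[1,0,3.4,2,0],[1,0,3.4,2,0]]'
python3 - <<'E'
from h import *
np.set_printoptions(precision=4,suppress=True)
s=env.read_state(); print(s["time_s"],s["ee_pos"],s["orientation"],s["contact_force"])
im,d,K,P=cam("wrist"); save(im,"pics/w1.png")
for t,z in dict(crank_axis=.068,crank_grip=.0945,fin_top=.146,vise=0,vise_jaw=.086).items():
    for r in env.landmark_of("wrist",t)[:1]:
        print(t,round(r["conf"],2),px(r["centre"]),atz(*px(r["centre"]),z,K,P))
vv,uu=np.nonzero(d>0); z=d[vv,uu]
X=(P@np.vstack([(uu-K[0,2])/K[0,0]*z,(vv-K[1,2])/K[1,1]*z,z,np.ones(len(z))]))[:3].T
m=(abs(X[:,0]-.51)<.04)&(X[:,1]>-.2)&(X[:,1]<-.105)&(X[:,2]>.05)&(X[:,2]<.15)&(im[vv,uu].max(1)<70)
q=X[m]; print(m.sum(), cv2.minAreaRect((q[:,:2]*1000).astype(np.float32)),np.percentile(q[:,2],[5,50,95]), q.min(0),q.max(0))
E
```

```text
time_s: 4.55
ee_pos: [0.5151, -0.1525, 0.2315]
orientation: [[0.0, 0.0, 1.0], [-0.0, 1.0, -0.0], [-1.0, -0.0, 0.0]]
contact_force: [0.4, -0.2, 0.3]
gripper_width: 0.0854
4.55 [ 0.5151 -0.1525  0.2315] [[ 0.0004  0.0003  1.    ]
 [-0.0003  1.     -0.0003]
 [-1.     -0.0003  0.0004]] [ 0.4406 -0.178   0.2537]
crank_axis 0.71 [272.2816 341.2992] [ 0.5302 -0.3511  0.068 ]
crank_grip 0.7 [253.5936 177.7152] [ 0.5098 -0.1479  0.0945]
vise 0.56 [283.904  101.9136] [ 0.5425 -0.0845  0.    ]
1244 ((511.23858642578125, -136.74468994140625), (17.495569229125977, 63.41644287109375), 0.25380927324295044) [0.0968 0.1004 0.1021] [ 0.5024 -0.1685  0.0905] [ 0.5199 -0.105   0.1035]
```

View pics/w1.png

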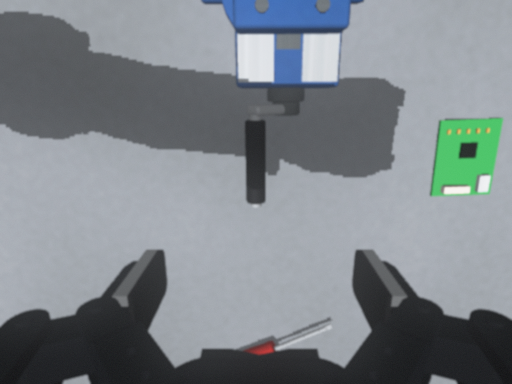

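The wrist picture shows the sleeve centred at (255,160), between the open fingers' columns, with the crank arm at (275,110) and the board well clear. I put the sleeve at x=0.511, z=0.094, so t is about 0.9. I'll descend and pinch it.

```bash
python3 -m handwheel '[[1,2.6,0.2,-0.4,0],[1,2.6,0.2,0,0],[1,2.6,0.2,0,0],[1,2.6,0,0,0],[1,2.6,0,0,0],[1,2.6,0,0,0],[-1,0,0,0,0],[-1,0,0,0,0],[-1,0,0,0,0],[-1,0,0,0,0]]'
python3 - <<'E'
import numpy as np
# rows table: circle from angle a0, r=.038, X=tool z, Z=-tool x, in cm
a0=-.85
for n,(b0,b1,k) in enumerate([(a0,a0+4.2,14),(a0+4.2,a0+8.4,14)]):
    a=np.linspace(b0,b1,k+1); x=3.8*np.sin(a); z=3.8*np.cos(a)
    print([[ -1,round(-(z[i+1]-z[i]),2),0,round(x[i+1]-x[i],2),0] for i in range(k)])
E
```

```text
time_s: 6.1
ee_pos: [0.5112, -0.1479, 0.0762]
orientation: [[0.002, 0.0, 1.0], [-0.001, 1.0, -0.0], [-1.0, -0.001, 0.002]]
contact_force: [0.3, -0.8, 1.2]
gripper_width: 0.0162
[[-1, np.float64(-0.73), 0, np.float64(0.87), 0], [-1, np.float64(-0.44), 0, np.float64(1.05), 0], [-1, np.float64(-0.11), 0, np.float64(1.13), 0], [-1, np.float64(0.23), 0, np.float64(1.11), 0], [-1, np.float64(0.54), 0, np.float64(1.0), 0], [-1, np.float64(0.81), 0, np.float64(0.79), 0], [-1, np.float64(1.01), 0, np.float64(0.52), 0], [-1, np.float64(1.12), 0, np.float64(0.19), 0], [-1, np.float64(1.13), 0, np.float64(-0.15), 0], [-1, np.float64(1.03), 0, np.float64(-0.47), 0], [-1, np.float64(0.85), 0, np.float64(-0.76), 0], [-1, np.float64(0.59), 0, np.float64(-0.97), 0], [-1, np.float64(0.27), 0, np.float64(-1.1), 0], [-1, np.float64(-0.07), 0, np.float64(-1.13), 0]]
[[-1, np.float64(-0.4), 0, np.float64(-1.06), 0], [-1, np.float64(-0.69), 0, np.float64(-0.9), 0], [-1, np.float64(-0.93), 0, np.float64(-0.65), 0], [-1, np.float64(-1.08), 0, np.float64(-0.35), 0], [-1, np.float64(-1.14), 0, np.float64(-0.01), 0], [-1, np.float64(-1.09), 0, np.float64(0.32), 0], [-1, np.float64(-0.95), 0, np.float64(0.63), 0], [-1, np.float64(-0.72), 0, np.float64(0.88), 0], [-1, np.float64(-0.42), 0, np.float64(1.05), 0], [-1, np.float64(-0.09), 0, np.float64(1.13), 0], [-1, np.float64(0.24), 0, np.float64(1.11), 0], [-1, np.float64(0.56), 0, np.float64(0.99), 0], [-1, np.float64(0.83), 0, np.float64(0.78), 0], [-1, np.float64(1.02), 0, np.float64(0.5), 0]]
```

Gripped: the width of 16 mm is right for an 18 mm sleeve. First I crank about 2.1 rad, then check the fit to the circle.

```bash
python3 -m handwheel '[[-1,-0.73,0,0.87,0],[-1,-0.44,0,1.05,0],[-1,-0.11,0,1.13,0],[-1,0.23,0,1.11,0],[-1,0.54,0,1,0],[-1,0.81,0,0.79,0],[-1,1.01,0,0.52,0]]'
```

```text
time_s: 6.98
ee_pos: [0.5761, -0.1474, 0.0615]
orientation: [[0.001, -0.0, 1.0], [0.0, 1.0, 0.0], [-1.0, 0.0, 0.001]]
contact_force: [-2.7, -1.0, 1.1]
gripper_width: 0.0156
```

```bash
python3 -m handwheel '[[-1,1.12,0,0.19,0],[-1,1.13,0,-0.15,0],[-1,1.03,0,-0.47,0],[-1,0.85,0,-0.76,0],[-1,0.59,0,-0.97,0],[-1,0.27,0,-1.1,0],[-1,-0.07,0,-1.13,0],[-1,-0.4,0,-1.06,0],[-1,-0.69,0,-0.9,0],[-1,-0.93,0,-0.65,0],[-1,-1.08,0,-0.35,0]]'
```

```text
time_s: 8.35
ee_pos: [0.5018, -0.1477, 0.0444]
orientation: [[0.001, 0.0, 1.0], [-0.0, 1.0, -0.0], [-1.0, -0.0, 0.001]]
contact_force: [7.0, -3.1, -1.9]
gripper_width: 0.0165
```

```bash
python3 -m handwheel '[[-1,-1.14,0,0.05,0],[-1,-1.09,0,0.35,0],[-1,-0.95,0,0.63,0],[-1,-0.72,0,0.88,0],[-1,-0.42,0,1.05,0],[-1,-0.09,0,1.13,0],[-1,0.24,0,1.11,0]]'
```

```text
time_s: 9.22
ee_pos: [0.5543, -0.1476, 0.0861]
orientation: [[-0.0, 0.0, 1.0], [-0.0, 1.0, -0.0], [-1.0, -0.0, -0.0]]
contact_force: [-3.0, -2.8, -1.8]
gripper_width: 0.0163
```

```bash
python3 -m handwheel '[[-1,0.26,0,0.53,0],[-1,0.33,0,0.5,0],[-1,0.38,0,0.46,0],[-1,0.43,0,0.42,0],[-1,0.47,0,0.37,0],[-1,0,0,0,0]]'
```

```text
time_s: 9.98
ee_pos: [0.5747, -0.1474, 0.0657]
orientation: [[-0.004, -0.0, 1.0], [0.0, 1.0, 0.0], [-1.0, 0.0, -0.004]]
contact_force: [-5.9, -2.5, 2.2]
gripper_width: 0.0158
```

```bash
python3 -m handwheel '[[-1,0.36,0,0.12,0],[-1,0.38,0,0.06,0],[-1,0,0,0,0],[-1,0,0,0,0]]'
python3 - <<'E'
from h import *
np.set_printoptions(precision=4,suppress=True)
for n in ("top","scene"):
    im,d,K,P=cam(n)
    for t,z in dict(vise_jaw=.086,fin_top=.146,vise=0).items():
        for r in env.landmark_of(n,t)[:1]: print(n,t,round(r["conf"],2),atz(*px(r["centre"]),z,K,P))
    save(cv2.resize(im[150:300,190:350],None,fx=4,fy=4),f"pics/{n}2.png")
E
```

```text
time_s: 10.48
ee_pos: [0.5768, -0.1474, 0.0589]
orientation: [[-0.003, 0.0, 1.0], [0.0, 1.0, -0.0], [-1.0, 0.0, -0.003]]
contact_force: [-5.3, -3.1, 4.8]
gripper_width: 0.0159
top vise_jaw 0.79 [0.5343 0.0215 0.086 ]
top fin_top 0.66 [0.5438 0.0261 0.146 ]
top vise 0.83 [0.5426 0.0317 0.    ]
scene vise_jaw 0.52 [0.5369 0.0119 0.086 ]
scene fin_top 0.86 [0.5512 0.0472 0.146 ]
scene vise 0.64 [0.5217 0.0168 0.    ]
```

```bash
python3 -m handwheel '[[-0.2,0,0,0,0],[-0.2,0,0,0,0],[-0.2,0,0,0,0],[0,-2,0,0,0],[0.5,-4,0,0,0],[1,-5,0,0,0],[1,-5,0,0,0],[1,-5,0,0,0],[1,0,3.4,-1,0],[1,0,4.2,-1.1,0],[1,0,4.2,-1.1,0],[1,0,4.2,-1.1,0],[1,0,4.2,-1.1,0],[1,0,4.2,-1.1,0],[1,0,4.2,-1.1,0],[1,0,4.2,-1.1,0],[1,0,4.2,-1.1,0],[1,0,4.2,-1.1,0],[1,0,4.2,-1.1,0]]'
python3 - <<'E'
from h import *
np.set_printoptions(precision=4,suppress=True)
im,d,K,P=cam("wrist"); save(im,"pics/w2.png")
for t,z in dict(gauge_grip=.158,gauge=0,pointer_tip=.036,band_mid=.05).items():
    for r in env.landmark_of("wrist",t)[:1]:
        print(t,round(r["conf"],2),px(r["centre"]),atz(*px(r["centre"]),z,K,P))
vv,uu=np.nonzero(d>0); z=d[vv,uu]
X=(P@np.vstack([(uu-K[0,2])/K[0,0]*z,(vv-K[1,2])/K[1,1]*z,z,np.ones(len(z))]))[:3].T
g=(abs(X[:,0]-.46)<.1)&(abs(X[:,1]-.32)<.12)
for l,m in (("grip",g&(X[:,2]>.145)&(X[:,2]<.17)),("case",g&(X[:,2]>.08)&(X[:,2]<.12)),("foot",g&(X[:,2]>.007)&(X[:,2]<.018))):
    q=X[m]; print(l,m.sum(),cv2.minAreaRect((q[:,:2]*1000).astype(np.float32)),q.min(0),q.max(0))
im,d,K,P=cam("scene"); save(cv2.resize(im[215:305,370:470],None,fx=6,fy=6,interpolation=cv2.INTER_CUBIC),"pics/s3.png")
o={}
for t in ("pointer_tip","band_mid"):
    for r in env.landmark_of("scene",t)[:1]:
        a,rr=ray(*px(r["centre"]),K,P); p=a+rr*(.4745-a[0])/rr[0]; print(t,r["conf"],px(r["centre"]),p, "ang", np.arctan2(-(p[1]-.3215),.102-p[2]))
E
```

```text
time_s: 13.25
ee_pos: [0.458, 0.3094, 0.2717]
orientation: [[0.003, -0.001, 1.0], [0.003, 1.0, 0.001], [-1.0, 0.003, 0.003]]
contact_force: [0.8, 0.3, 0.1]
gripper_width: 0.0853
gauge_grip 0.96 [261.12   167.1936] [0.4595 0.3291 0.158 ]
grip 1593 ((460.0628967285156, 323.9503479003906), (25.475400924682617, 44.26900863647461), 0.9982467889785767) [0.4471 0.3018 0.1453] [0.4731 0.3462 0.1589]
case 1508 ((463.489990234375, 325.99932861328125), (32.10847091674805, 105.45919799804688), 1.7049704790115356) [0.4461 0.273  0.0801] [0.4796 0.3788 0.12  ]
foot 8 ((442.8210754394531, 371.6258850097656), (7.032412528991699, 1.278762698173523), 89.92674255371094) [0.4422 0.3681 0.0113] [0.4435 0.3751 0.0138]
pointer_tip 0.53 [412.9792 271.9104] [0.4745 0.3258 0.0379] ang -0.06732635931145142
band_mid 0.75 [409.4976 280.2816] [0.4745 0.3236 0.0099] ang -0.023066336756876527
```

View pics/w2.png

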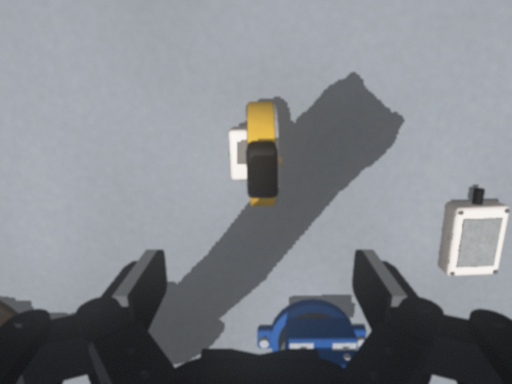

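View pics/s3.png

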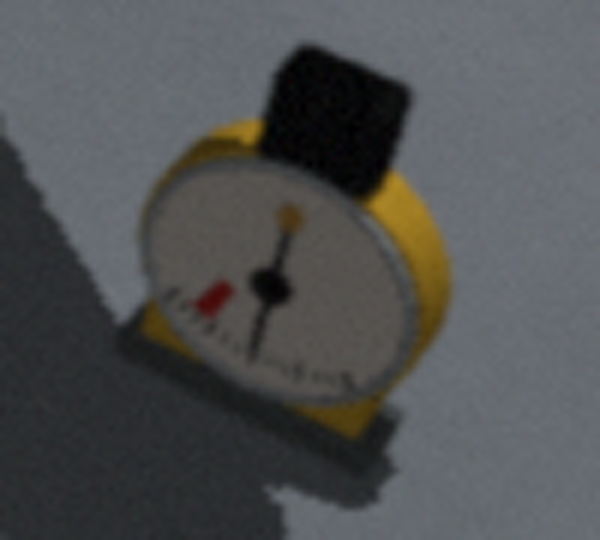

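The wrist picture shows the grip block at (262,168), aligned with the tool. The scene crop shows the red band at (214,298), the pointer's pivot at (269,286) and its tip at (255,360). I'll compute the band angle from these.

```bash
python3 - <<'E'
from h import *
np.set_printoptions(precision=4,suppress=True)
m=env.camera_model("scene");K=np.array(m["K"]);P=np.array(m["pose"])
c=lambda u,v:(370+u/6-.4,215+v/6-.4)
p={}
for n,q in dict(piv=(269,286),band=(214,298),tip=(255,355),foot_l=(125,335),foot_r=(390,470)).items():
    a,r=ray(*c(*q),K,P); p[n]=a+r*(.4745-a[0])/r[0]
    v=p[n]-p["piv"]; print(n,p[n],"r",np.linalg.norm(v),"ang",np.arctan2(-v[1],-v[2]))
E
python3 -m handwheel '[[1,3,0.7,0.1,0],[1,3,0.7,0.1,0],[1,3,0,0,0],[1,3,0,0,0],[1,3,0,0,0],[-1,0,0,0,0],[-1,0,0,0,0],[-1,0,0,0,0],[-1,0,0,0,0],[-1,0,0,0,0]]'
```

```text
piv [0.4745 0.3229 0.0657] r 0.0 ang -3.141592653589793
band [0.4745 0.3044 0.0479] r 0.02567802683592964 ang 0.8036971521589865
tip [0.4745 0.3251 0.0316] r 0.03415463407153665 ang -0.06500091301475583
foot_l [0.4745 0.2746 0.0091] r 0.07433399511808024 ang 0.7063991769422138
foot_r [0.4745 0.3843 0.0116] r 0.08177570256250725 ang -0.8487124186258365
time_s: 14.9
ee_pos: [0.461, 0.3211, 0.1211]
orientation: [[0.002, 0.0, 1.0], [0.001, 1.0, -0.0], [-1.0, 0.001, 0.002]]
contact_force: [-1.0, -0.5, 5.9]
gripper_width: 0.0256
```

Gauge gripped. The orange dot is the pivot, at 102 mm, which puts the band at about 0.32 to 0.36 rad. I'll lift, and get the fin position from a depth profile.

```bash
python3 -m handwheel '[[-1,-1,0,0,0],[-1,-2,0,0,0],[-1,-3,0,0,0],[-1,-3,0,0,0],[-1,-3,0,0,0],[-1,-3,0,0,0],[-1,-3,0,0,0],[-1,0,0,0,0]]'
python3 - <<'E'
from h import *
np.set_printoptions(precision=4,suppress=True)
im,d,K,P=cam("top"); m=env.camera_model("top")
vv,uu=np.nonzero(d>0); z=d[vv,uu]
X=(P@np.vstack([(uu-K[0,2])/K[0,0]*z,(vv-K[1,2])/K[1,1]*z,z,np.ones(len(z))]))[:3].T
r=(abs(X[:,0]-.54)<.02)&(X[:,1]>-.02)&(X[:,1]<.08)
y=X[r,1];zz=X[r,2]
for b in np.arange(-.02,.08,.004):
    k=(y>=b)&(y<b+.004)
    if k.any(): print(round(b+.002,3),k.sum(),np.round(np.percentile(zz[k],[10,50,90]),3))
f=(abs(X[:,0]-.54)<.06)&(X[:,1]>0)&(X[:,1]<.06)&(X[:,2]>.135); print(X[f].min(0),X[f].max(0))
top=f&(X[:,2]>.1435); print("tall",np.median(X[top],0))
im,d,K,P=cam("wrist")
for n,t in (("wrist","fin_top"),("wrist","gauge_grip")):
    for r in env.landmark_of(n,t)[:1]: print(t,r["conf"],px(r["centre"]),atz(*px(r["centre"]),.146,K,P))
E
```

```text
time_s: 15.9
ee_pos: [0.4607, 0.3212, 0.3015]
orientation: [[0.003, -0.0, 1.0], [0.002, 1.0, 0.0], [-1.0, 0.002, 0.003]]
contact_force: [0.5, -0.1, -6.6]
gripper_width: 0.0256
-0.018 34 [0.111 0.112 0.114]
-0.014 34 [0.11  0.112 0.114]
-0.01 17 [0.111 0.112 0.116]
-0.006 34 [0.11  0.113 0.115]
-0.002 33 [0.11  0.112 0.113]
0.002 17 [0.111 0.113 0.115]
0.006 34 [0.11  0.112 0.114]
0.01 34 [0.11  0.112 0.114]
0.014 34 [0.124 0.126 0.127]
0.018 19 [0.124 0.127 0.129]
0.022 32 [0.123 0.125 0.126]
0.026 37 [0.123 0.126 0.129]
0.03 32 [0.142 0.144 0.146]
0.034 36 [0.142 0.145 0.146]
0.038 17 [0.123 0.125 0.127]
0.042 34 [0.123 0.13  0.136]
0.046 36 [0.136 0.138 0.139]
0.05 18 [0.136 0.137 0.139]
0.054 17 [0.11  0.111 0.113]
0.058 34 [0.109 0.112 0.113]
0.062 31 [0.11  0.113 0.115]
0.066 19 [0.111 0.112 0.114]
0.07 34 [0.11  0.112 0.113]
0.074 32 [0.111 0.112 0.113]
0.078 7 [0.107 0.109 0.11 ]
[0.5116 0.0278 0.1351] [0.5694 0.0501 0.1476]
tall [0.5411 0.0325 0.1452]
gauge_grip 0.86 [260.096  268.9152] [0.461  0.2229 0.146 ]
```

```bash
python3 -m handwheel '[[-1,0,-1,0.2,0],[-1,0,-2,0.6,0],[-1,0,-3,0.8,0],[-1,0,-3,0.8,0],[-1,0,-3,0.8,0],[-1,0,-3,0.8,0],[-1,0,-3,0.8,0],[-1,0,-3,0.8,0],[-1,0,-3,0.8,0],[-1,0,-3,0.8,0],[-1,0,-2,0.6,0],[-1,0,-1,0.2,0],[-1,1.5,0,0,0],[-1,1,0,0,0],[-1,0.5,0,0,0],[-1,0,0,0,0]]'
```

```text
time_s: 18.1
ee_pos: [0.54, 0.0211, 0.2691]
orientation: [[-0.001, -0.001, 1.0], [0.0, 1.0, 0.001], [-1.0, 0.0, -0.001]]
contact_force: [0.0, 0.2, -6.7]
gripper_width: 0.0252
```

```bash
python3 -m handwheel '[[-1,0.2,0,0,0],[-1,0.2,0,0,0],[-1,0.1,0,0,0],[-1,0,0,0,0]]'
```

```text
time_s: 18.6
ee_pos: [0.5409, 0.0209, 0.2669]
orientation: [[0.003, -0.0, 1.0], [-0.0, 1.0, 0.0], [-1.0, -0.0, 0.003]]
contact_force: [-3.7, -0.6, 9.2]
gripper_width: 0.0251
```

```bash
python3 -m handwheel '[[-1,0.05,-0.4,0,0],[-1,0.05,-0.5,0,0],[-1,0.09,-0.5,0,0],[-1,0,0,0,0]]'
python3 - <<'E'
from h import *
im,d,K,P=cam("scene"); save(cv2.resize(im[130:230,240:360],None,fx=6,fy=6,interpolation=cv2.INTER_CUBIC),"pics/s4.png")
E
```

```text
time_s: 19.1
ee_pos: [0.5412, 0.0073, 0.265]
orientation: [[0.003, 0.0, 1.0], [0.001, 1.0, -0.0], [-1.0, 0.001, 0.003]]
contact_force: [-2.6, 0.3, 8.1]
gripper_width: 0.0255
```

View pics/s4.png

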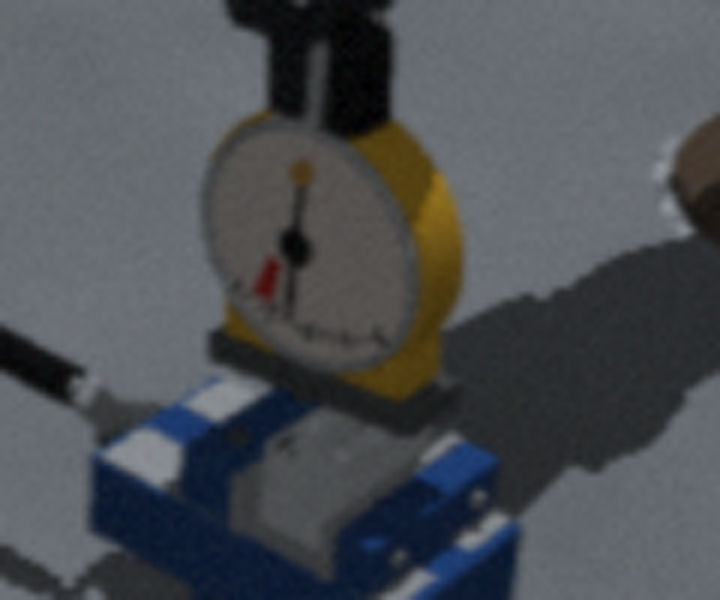

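The crop shows the gauge rolling about the fin as meant, with the band at (268,280) now much closer to the pointer at (292,300). Continuing the arc.

```bash
python3 -m handwheel '[[-1,0.1,-0.45,0,0],[-1,0.12,-0.45,0,0],[-1,0.13,-0.45,0,0],[-1,0.14,-0.45,0,0],[-1,0.15,-0.45,0,0],[-1,0.15,-0.45,0,0],[-1,0,0,0,0],[-1,0,0,0,0],[-1,0,0,0,0],[-1,0,0,0,0],[-1,0,0,0,0],[-1,0,0,0,0],[-1,0,0,0,0],[-1,0,0,0,0]]'
cat > meas.py <<'E'
from h import *
import sys
im,d,K,P=cam("scene"); save(cv2.resize(im[130:230,240:360],None,fx=6,fy=6,interpolation=cv2.INTER_CUBIC),f"pics/{sys.argv[1]}.png")
x0=.541+.0135
def pl(u,v):
    a,r=ray(u,v,K,P); return a+r*(x0-a[0])/r[0]
for t in ("pointer_tip","band_mid"):
    for r in env.landmark_of("scene",t)[:2]: print(t,round(r["conf"],2),px(r["centre"]),pl(*px(r["centre"])))
sub=im[130:230,240:360].astype(int); red=(sub[...,0]>90)&(sub[...,0]-sub[...,1]>50)&(sub[...,0]-sub[...,2]>50)
v,u=np.nonzero(red); print("red",len(u),"px",u.mean()+240,v.mean()+130,pl(u.mean()+240,v.mean()+130))
print(env.read_state()["contact_force"])
E
python3 meas.py s5
```

```text
time_s: 20.9
ee_pos: [0.5411, -0.0201, 0.2569]
orientation: [[0.003, 0.0, 1.0], [-0.0, 1.0, -0.0], [-1.0, -0.0, 0.003]]
contact_force: [-2.1, -0.5, 6.3]
gripper_width: 0.0254
pointer_tip 0.43 [239.4112 189.0048] [ 0.5545     -0.14908241  0.08648442]
pointer_tip 0.4 [283.2896 180.5184] [ 0.5545     -0.00280699  0.17747549]
red 0 px nan nan [nan nan nan]
[-1.99767379 -0.13003768  6.54355755]meas.py:10: RuntimeWarning: Mean of empty slice.
  v,u=np.nonzero(red); print("red",len(u),"px",u.mean()+240,v.mean()+130,pl(u.mean()+240,v.mean()+130))
  ret = ret.dtype.type(ret / rcount)
```

View pics/s5.png

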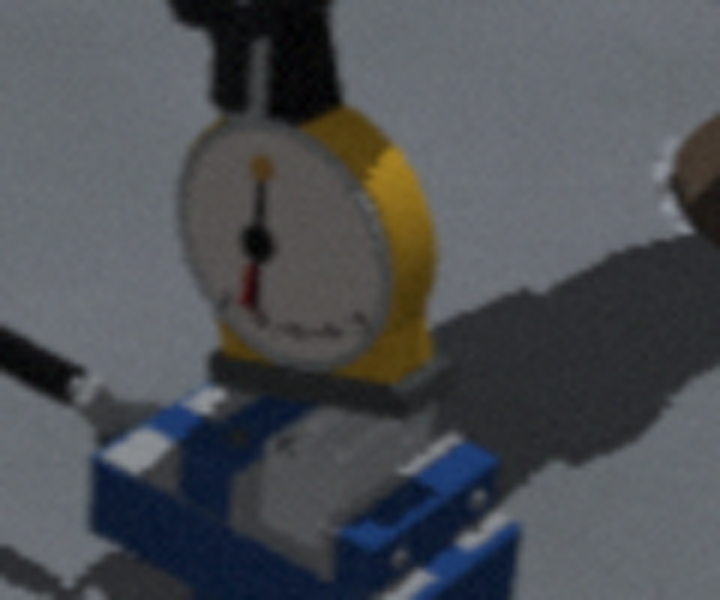

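The pointer at (256,290) now overlaps the band's right edge; the red shows to its left at (247,290). It needs roughly 0.045 rad more.

```bash
python3 -m handwheel '[[-1,0.12,-0.3,0,0],[-1,0.13,-0.28,0,0],[-1,0,0,0,0],[-1,0,0,0,0],[-1,0,0,0,0],[-1,0,0,0,0],[-1,0,0,0,0],[-1,0,0,0,0],[-1,0,0,0,0],[-1,0,0,0,0],[-1,0,0,0,0],[-1,0,0,0,0],[-1,0,0,0,0]]'
cat > m2.py <<'E'
from h import *
import sys
ims=[]
for i in range(12):
    im,d,K,P=cam("scene"); ims.append(im.astype(float))
a=np.mean(ims,0)[135:200,262:322]; z=cv2.resize(a,None,fx=10,fy=10,interpolation=cv2.INTER_CUBIC)
save(np.clip(z*1.5,0,255).astype(np.uint8)[:600],f"pics/{sys.argv[1]}.png")
s=env.read_state(); print(s["time_s"],s["ee_pos"],s["contact_force"],s["gripper_width"])
r=a[...,0]-(a[...,1]+a[...,2])/2; r[:24]=0; w=np.where(r>25,r,0); v,u=np.nonzero(w); print("red px(crop)",np.average(u,weights=w[v,u])*10,np.average(v,weights=w[v,u])*10,len(u))
E
python3 m2.py s6
```

```text
time_s: 22.68
ee_pos: [0.5412, -0.0259, 0.2543]
orientation: [[0.003, -0.0, 1.0], [-0.0, 1.0, 0.0], [-1.0, -0.0, 0.003]]
contact_force: [-3.4, -0.8, 7.0]
gripper_width: 0.0252
23.275 [ 0.5411727  -0.02592351  0.25435746] [-2.39873148 -1.86318009  7.14238995] 0.02545869509342398
red px(crop) 421.5297660301603 388.100040628062 300
```

View pics/s6.png

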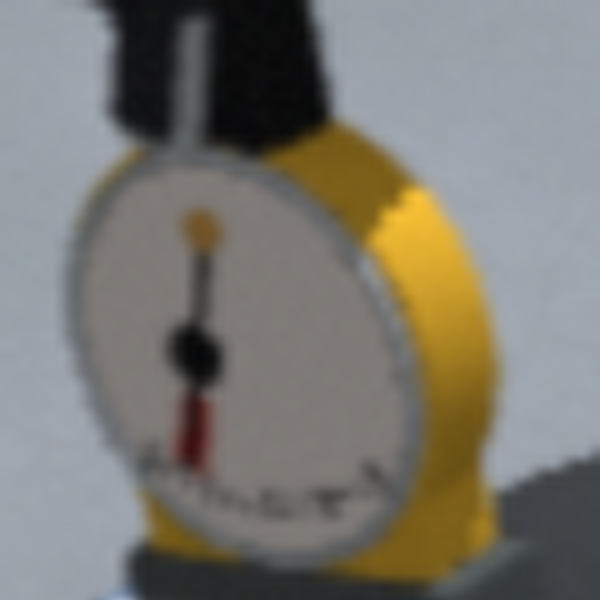

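The enlarged crop shows the pointer at (193,430), with red on both sides of it (178 to 213). That is close to the middle, so I'll quantify it and then check motion and foot position.

```bash
python3 - <<'E'
from h import *
np.set_printoptions(precision=4,suppress=True,linewidth=150)
ims=[cam("scene") for _ in range(8)]; K,P=ims[0][2:]
a=np.mean([i[0].astype(float) for i in ims],0)
for v in range(174,184): print(v, "R",a[v,276:288,0].round().astype(int),"R-G",(a[v,276:288,0]-a[v,276:288,1]).round().astype(int))
for t,z in (("gauge",.1417),("fin_top",.146)):
    for r in env.landmark_of("scene",t)[:1]: print(t,round(r["conf"],2),px(r["centre"]),atz(*px(r["centre"]),z,K,P))
s=env.read_state(); print(s["time_s"],s["contact_force"],s["ee_pos"])
E
```

```text
174 R [85 85 85 83 60 37 60 80 84 84 85 85] R-G [ 3  3  3  6 10 10  8  5  3  3  3  3]
175 R [85 85 85 81 54 38 62 81 84 84 84 84] R-G [ 3  4  4 11 14 20 24 13  4  4  3  3]
176 R [86 84 85 80 55 38 61 81 85 84 85 86] R-G [ 3  3  5 11 16 22 27 13  5  4  3  3]
177 R [83 84 84 80 53 37 62 79 84 86 85 85] R-G [ 3  3  4 12 16 21 27 13  4  3  2  3]
178 R [82 81 82 77 51 38 62 80 85 85 85 84] R-G [ 3  3  5 18 23 24 28 14  5  3  3  2]
179 R [71 66 76 75 48 43 67 81 85 85 85 84] R-G [ 2  2  5 22 26 28 29 13  4  3  3  2]
180 R [63 62 72 72 46 44 68 82 85 85 85 84] R-G [ 1  2  4 18 23 26 23 10  3  4  3  3]
181 R [54 56 64 62 46 48 68 82 84 84 85 85] R-G [-1  2  3  8 10 19 20  9  4  3  3  2]
182 R [64 68 67 70 62 65 68 74 83 85 85 84] R-G [-2  1  2  4  3 11 13  7  3  3  3  3]
183 R [72 72 75 80 70 73 65 70 79 82 84 85] R-G [0 1 1 2 2 4 4 3 3 3 3 3]
gauge 0.69 [293.2224 191.3088] [0.5306 0.0119 0.1417]
fin_top 0.77 [299.776 196.608] [0.5432 0.0415 0.146 ]
23.775 [-2.8889 -0.3913  6.2584] [ 0.5412 -0.0259  0.2543]
```

```bash
python3 - <<'E'
from h import *
im,d,K,P=cam("scene"); z=cv2.resize(im[170:215,262:327],None,fx=12,fy=12,interpolation=cv2.INTER_CUBIC)
save(np.clip(z*1.8,0,255).astype(np.uint8),"pics/s7.png")
# predicted projections: foot front-bottom corners and middle for foot centre y=.0243,z=.1417,a=.345
a=.345; Pi=np.linalg.inv(P)
for s in (-.052,0,.052):
    p=Pi@np.array([.541+.017,.0243+s*np.cos(a),.1417+s*np.sin(a),1]); u,v=K[0,0]*p[0]/p[2]+K[0,2],K[1,1]*p[1]/p[2]+K[1,2]
    print(s,(u-262)*12,(v-170)*12)
E
```

```text
-0.052 149.21556696600578 311.2359394129486
0 338.9173990295892 333.5382698360155
0.052 541.8071166159302 357.3910364215093
```

View pics/s7.png

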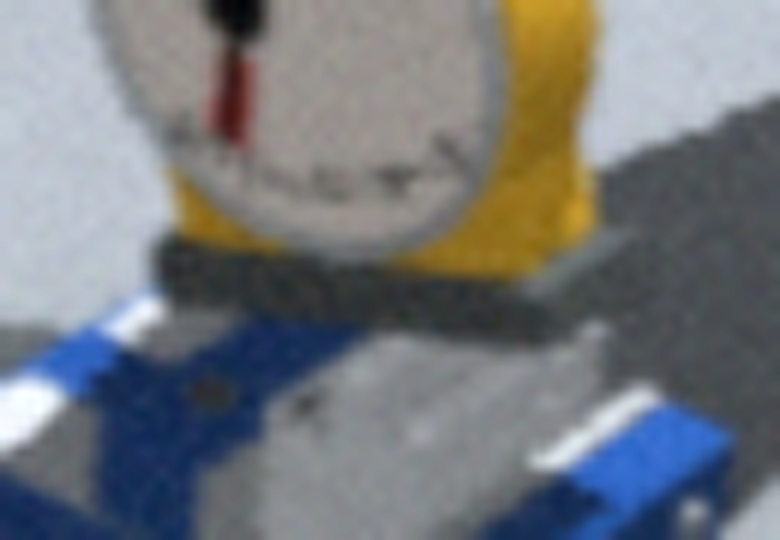

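The crop shows the foot's front bottom edge running from (160,295) to (545,345). That is within about 1 camera pixel of my kinematic prediction, so the foot's middle is about 10 mm from the fin's middle. The pointer sits within the red and everything is still, so I'm handing in.

```bash
python3 - <<'E'
from rig import env
print(env.hand_in()); s=env.read_state(); print(s["time_s"],s["contact_force"],s["gripper_width"])
E
```

```text
the job is handed in; nothing more can be done
None
the job is handed in; nothing more can be done
```

I cranked the vise shut, put the gauge's foot across the tall fin, rocked it until the pointer settled in the red band, and handed the job in at about 24 s. The hand-in gave no verdict.

**Vise:** The crank turned from about 0.9 to about 9.4 rad, worked out from the hand's position on the crank circle, with the force rising near the stop. I did not measure the clamping force on the offcut.

**Gauge:**
- **Pointer:** It was at rest and within about 1° of the band's middle. The roll is about 0.345 rad.
- **Foot:** Its middle is about 10 mm from the fin's middle by kinematics. The foot edge in the picture agreed with this to about 1 camera pixel.
- **Force and grip:** The foot presses on the fin with about 13 N. The grip was closed on 25 mm and the arm was motionless.
- **Clearance:** I calculated about 11 mm between the foot and the jaw tops.

**Checks that disagreed:** The networks' landmarks in the scene camera put the gauge's foot about 3 cm off the fin. They also gave poor readings for the pointer and band early on. I went by the depth profile, the kinematics and the pictures instead.

I did not re-measure the screwdriver, enclosure or board, but no move came near them.

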